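# Clamp a thermostat housing in a ball-knob bench vice

### The arm

A 6-joint arm with a two-finger parallel gripper is mounted at the origin on the work surface. World frame = base frame: x ahead of the robot, y to its left, z up, the work surface at z = 0. Lengths are in m, angles in rad, forces in N, time in s.
With the tool pointing down it reaches from about 0.3 to 0.775 m from the base axis. Payload 14.6 kg.
Tool frame: the origin (TCP) lies midway between the tips of the shut fingers; the grasp point (between the pads) lies 19 mm behind it (grip_depth is the distance from the TCP to the grasp point, in m); y points along the fingers, z is the direction in which the jaws open and shut, and the axes are right-handed (so a half turn about y gives the same grasp; the last joint's range is limited). The gripper opens to 94 mm and grips with 3 to 60 N. Pads are 16 mm wide; open, the fingers measure 119 mm over their backs; the gripper's body (75 mm by 177 mm) begins 78 mm behind the grasp point.
Start: joints at [1.206, 0.3, 1.521, -0, 1.321, -0.067], TCP at [0.161, 0.526, 0.205] pointing down, gripper open.
Joint ranges: [-3.03, 3.03], [-0.79, 2.21], [0.23, 2.52], [-1.04, 4.18], [0, 3.07], [-2.55, 2.55]. Speed limits (rad/s): [2.22, 2.22, 2.57, 3.14, 3.14, 3.14].

### API

Orientations are given as a unit quaternion [x, y, z, w].
In Python, from bench import * gives the robot as it stands.
- The arm moves only by the shell command python3 -m creep 'ROWS'. ROWS is JSON, a list of rows, each a list of 7 numbers: the gripper command: -1 is fully open, 1 is shut, values between are in proportion, then the shift along the tool's x, y, z in m, then the turn, a rotation vector about the tool's x, y, z in rad. A call has 1 to 5 rows; each row shifts and turns the commanded pose from where the row before left it, along the tool's axes as they then stand; what a row does not reach is not made up. A row lasts 1/8 s, in which the tool goes at most 62.5 mm and 10.7 degrees, less where a joint would pass 70% of its speed; a pose out of reach is approached as far as the arm can. A call with a gripper value outside its range is refused whole. The fingers move at their own pace and stop on an object; the grip force is fixed at half the most. Time passes only in rows, so rows that do not move let the fingers close. It gives the time, the measured TCP pose, the force and the opening at its end, in the units of the state.
- get_obs(): the state, without advancing time (a new reading comes with each control period).
- snapshot(name): name is "side" or "top"; returns (picture, depth): 480x640x3 uint8, red, green, blue; 480x640 float32, m along the optical axis (not along the pixel's ray), 0 where there is no reading.
- get_calibration(name): a dict with "fx", "fy", "cx", "cy" (pixels), "R" (3x3) and "t" (3): a world point X has camera coordinates R X + t. Camera axes: x right, y down, z forward; pixel columns grow to the right and rows downward; lengths in m; the calibration is good to about 2 mm. A picture is of the moment at which its call begins. get_calibration takes no time and is no camera call.
- sign_off(): hands the job in, once; it reports no verdict.
The state is a dict: "clock": time; "joint_positions": joint angles; "joint_vel": joint speeds; "effort": joint torques, N m; "position": TCP position; "tool_rot": TCP orientation; "ft_force": force on the tool from outside, world axes, zero at the start; "torque": the same for the moment, N m; "opening": finger opening in m.
Only numpy, scipy, OpenCV 4.12 (cv2) and the standard library are available. Lean on these libraries where they do the work, as an engineer would, in place of code of your own. Each camera call takes 0.05 s, during which the arm holds its last target.

### The job

Stand the aluminium thermostat housing neck up on the floor of the small bench vice, between its two jaws. Then turn the red ball knob clockwise until the jaws hold the housing firmly, but gently: stop at about 15 N, for the thin casting cracks at 30 N. Let go of everything, and leave the jar, pulley and screwdriver where they are.

Things in the scene. Friction and masses are not known exactly. Their poses are not given: they have to be found in the camera images.
- housing_center (a point): Loose aluminium thermostat housing, 160 g: square foot 44 x 44 mm, 22 mm high, on it a round neck 28 mm in diameter, 34 mm high (56 mm in all). The point is on the axis at mid-height, 28 mm above the underside; z runs up the neck, x and y square to the foot's sides (any quarter turn is as good). Grip it by the neck, about 12 mm above this point.
- vice: Grey bench vice, fixed: base plate 270 (own x) x 90 (own y) x 30 mm. Origin: middle of its underside; z up; jaws close along own x. The steel stop jaw was set by hand, its face anywhere from own x = -94 to -86 mm: differs each time, unmeasured. The moving jaw comes towards it along -x. Jaws: 70 mm wide, 18 to 19 mm above the vice's floor. Knob axis at own x = 85 mm, y = 0, on a 64 mm high gearbox.
- vice_seat (a point): Point on the vice's floor (flat, 30 mm above the bench) at own x = -60 mm, about midway between the open jaws; axes as the vice.
- jaw_face (a point): Middle of the moving jaw's rubber gripping face, 10 mm above the vice's floor; axes as the vice. The face starts 52 to 64 mm from the stop jaw and moves only with the knob. A housing set with its axis about 26 mm from this face (towards own -x) is clear of both jaws. The rubber gives 1 mm per 16 N.
- jaw: The moving jaw (rubber and steel, 26 mm thick): origin at the foot of its gripping face, axes as the vice.
- knob_ball (a point): Centre of the smooth red ball knob, 40 mm in diameter, 100 mm above the bench, on a thin stem with a vertical axis. The polished ball (friction about 0.35) slips unless the finger pads meet it across its widest part, level with this point.
- knob (a joint): Knob angle (rad): 0 = fully open, grows clockwise seen from above, at most 4. Each radian moves the jaw 7 mm towards the stop jaw. Drag 0.13 N m; it stays where it is left, holding up to 18 N at the jaws. Once pinched, each newton adds 0.007 N m (30 N within 0.25 rad): stop by feel, judging the rise over free turning, as the drag can read either way when the hand pauses. At most 1.5 rad a grasp.
- housing: The same housing, origin at the middle of its foot's underside.
- jar: Bystander: closed glass jar, 60 mm diameter, 80 mm high; origin under its middle.
- pulley: Bystander: dark steel belt pulley, 68 mm diameter, 26 mm high, lying flat; origin under its middle.
- screwdriver: Bystander: screwdriver lying on the bench beyond the vice.
There are look-alikes about, which are no part of the job. Leave any green look-alike of the housing alone.

How it is judged:
On the way:
1. the housing stands neck up on the vice's floor between the jaws, not yet pinched (z of housing_center in the frame of vice between 0.054 and 0.062 m and angle between housing_center's own z axis and vertical below 0.1 rad and x of housing_center in the frame of vice between -0.075 and -0.04 m and y of housing_center in the frame of vice between -0.025 and 0.025 m and contact force between jaw and housing below 3 N), for 0.2 s.
At the end, for the whole second after the job is handed in: The housing stands neck up on the vice's floor (height within 3 mm, tilt under 0.07 rad, within 25 mm of the jaws' middle line), pinched flat between both jaws with 7 to 28 N, at rest and released (contact force between jaw and housing between 7 and 28 N and z of housing_center in the frame of vice between 0.055 and 0.061 m and angle between housing_center's own z axis and vertical below 0.07 rad and x of housing_center in the frame of vice between -0.076 and -0.06 m and y of housing_center in the frame of vice between -0.025 and 0.025 m and linear speed of housing below 0.01 m/s); the robot touches nothing.
It fails at once if the housing cracks: the moving jaw presses it with 30 N or more (contact force between jaw and housing above 30 N).
It fails at once if the jar is moved more than 25 mm (distance of jar from where it was at the start of the episode above 0.025 m).
It fails at once if the pulley is moved more than 25 mm (distance of pulley from where it was at the start of the episode above 0.025 m).
It fails at once if the screwdriver is moved more than 25 mm (distance of screwdriver from where it was at the start of the episode above 0.025 m).
It also fails if it takes over 67 s, if anything falls off the work surface, if the arm or the gripper's body presses on something with over 40 N, if the wrist force passes 120 N, or if a joint passes its speed limit or range.

## Working session

There is one attempt and no reset: what is moved stays moved. The work goes in short steps, Python scripts to look and compute and a shell command to move; the robot and the scene stay as the last step left them, time stands still between calls to the robot, and variables do not carry over. Pictures are saved under pics/ and viewed, and the job is handed in when it is done.

```bash
mkdir -p pics; ls
python3 - <<'E'
from bench import *
import cv2,numpy as np
o=get_obs();print({k:np.round(v,3).tolist() for k,v in o.items()})
for n in("side","top"):
    p,d=snapshot(n);cv2.imwrite(f"pics/{n}0.png",p[:,:,::-1]);np.save(f"pics/{n}0d.npy",d);c=get_calibration(n);print(n,c)
E
```

```text
pics
{'clock': 0.0, 'joint_positions': [1.206, 0.3, 1.522, -0.0, 1.321, -0.067], 'joint_vel': [0.002, 0.0, -0.0, -0.0, -0.002, -0.001], 'effort': [-0.002, -53.181, -35.273, 0.071, 0.024, -0.0], 'position': [0.161, 0.526, 0.205], 'tool_rot': [0.7, -0.105, 0.105, -0.699], 'ft_force': [-0.608, -0.155, 0.507], 'torque': [-0.075, 0.029, -0.068], 'opening': 0.094}
side {'fx': 449.2791010278363, 'fy': 449.2791010278363, 'cx': 316.1072625329733, 'cy': 240.7346949417227, 'R': array([[ 0.99878624, -0.04820047,  0.01013737],
       [-0.02107473, -0.60422481, -0.79653514],
       [ 0.04451863,  0.79535469, -0.60450724]]), 't': array([-0.62514855,  0.10558039,  1.19239853])}
top {'fx': 489.631738320452, 'fy': 489.631738320452, 'cx': 321.72948513133605, 'cy': 241.0292569058708, 'R': array([[-0.00595542, -0.99998069,  0.00177622],
       [-0.99093263,  0.00566308, -0.13424027],
       [ 0.13422762, -0.00255957, -0.99094722]]), 't': array([0.00638017, 0.62123894, 1.17037977])}
```

View pics/side0.png

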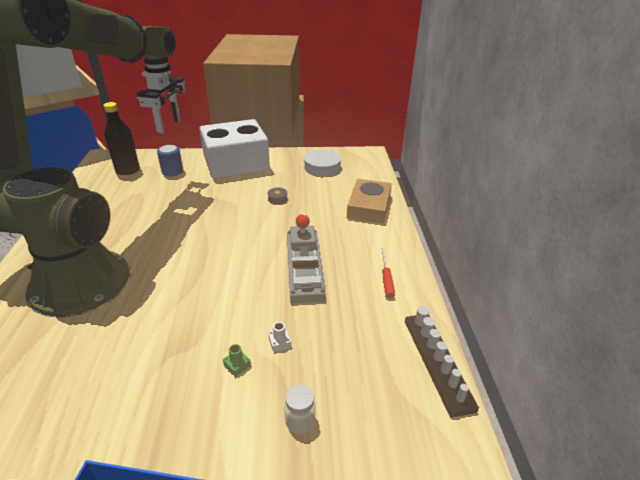

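View pics/top0.png

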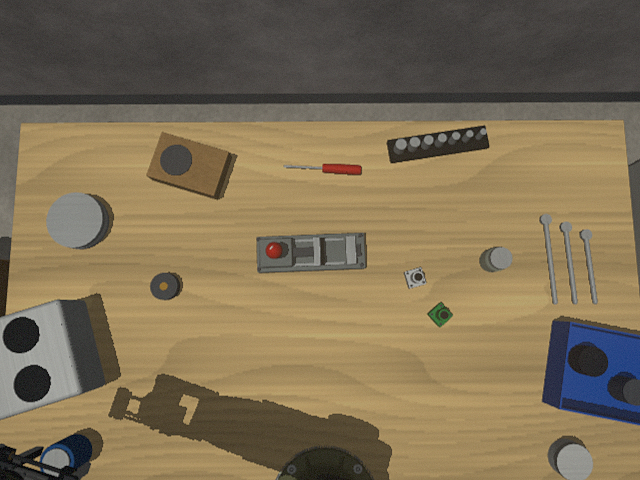

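The top picture shows the silver housing at about (415,277), the green look-alike at (440,314), the vice from (257,255) to (367,250) and the red ball at (274,250). Enlarging those areas next.

```bash
cat > h.py <<'E'
from bench import *
import cv2,numpy as np
C={n:get_calibration(n) for n in("side","top")}
def back(n,u,v,z):
    c=C[n];r=np.array([(u-c["cx"])/c["fx"],(v-c["cy"])/c["fy"],1.])
    R=np.array(c["R"]);o=-R.T@c["t"];d=R.T@r
    return o+d*(z-o[2])/d[2]
def proj(n,X):
    c=C[n];p=np.array(c["R"])@X+c["t"];return c["fx"]*p[0]/p[2]+c["cx"],c["fy"]*p[1]/p[2]+c["cy"]
def cloud(n,d):
    c=C[n];v,u=np.mgrid[:480,:640]
    P=np.stack([(u-c["cx"])/c["fx"]*d,(v-c["cy"])/c["fy"]*d,d],-1)
    return (P-c["t"])@np.array(c["R"])
def crop(src,dst,x0,y0,x1,y1,k):
    im=cv2.imread(src)[y0:y1,x0:x1];cv2.imwrite(dst,cv2.resize(im,None,fx=k,fy=k,interpolation=cv2.INTER_CUBIC))
E
python3 - <<'E'
from h import *
crop("pics/top0.png","pics/t_v.png",245,220,380,285,5)
crop("pics/top0.png","pics/t_h.png",390,255,470,335,7)
crop("pics/side0.png","pics/s_v.png",270,200,350,310,5)
P=cloud("top",np.load("pics/top0d.npy"))
print("heights row 252");print(np.round(P[252,255:370:3,2],3).tolist())
for u,v in((274,250),(415,277),(418,277),(364,252),(495,258)):print(u,v,np.round(P[v,u],3))
E
```

```text
heights row 252
[0.003, 0.031, 0.059, 0.059, 0.113, 0.12, 0.119, 0.118, 0.114, 0.058, 0.06, 0.06, 0.056, 0.05, 0.043, 0.047, 0.043, 0.049, 0.047, 0.046, 0.048, 0.047, 0.051, 0.031, 0.032, 0.03, 0.034, 0.028, 0.034, 0.026, 0.03, 0.05, 0.055, 0.052, 0.043, 0.042, 0.031, -0.001, 0.004]
274 250 [0.59  0.113 0.123]
415 277 [ 0.53  -0.222  0.06 ]
418 277 [ 0.53  -0.229  0.061]
364 252 [ 0.594 -0.102  0.034]
495 258 [ 0.573 -0.41   0.081]
```

View pics/t_v.png

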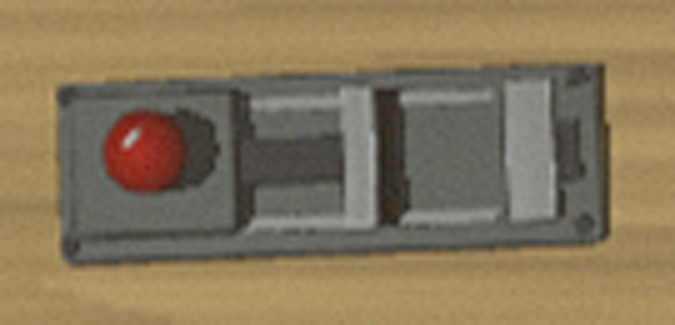

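View pics/t_h.png

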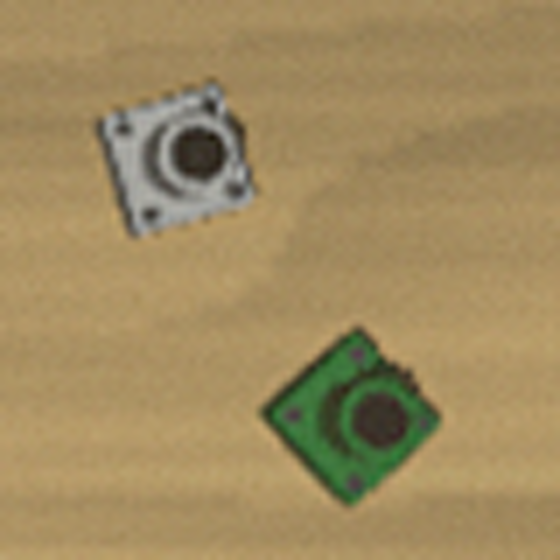

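View pics/s_v.png

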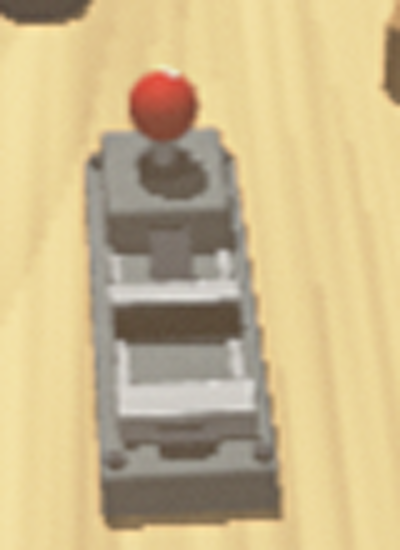

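The crops show these points:
- **Vice plate corners** (crop): (58,87), (603,66), (607,240), (66,264).
- **Stop jaw:** inner edge at x≈507.
- **Moving jaw:** steel from 340 to 375, with dark rubber and shadow up to about 400.
- **Housing foot corners** (crop): (98,120), (215,85), (256,190), (135,238). The neck hole is at (198,153).

Run:
```python
from h import *
v=[back("top",245+a/5,220+b/5,.03)[:2] for a,b in((58,87),(603,66),(607,240),(66,264))]
print("vice",np.round(v,4).tolist(), "len",np.linalg.norm(v[0]-v[1]),np.linalg.norm(v[2]-v[3]),np.linalg.norm(v[0]-v[3]))
c=np.mean(v,0);ax=(v[0]+v[3]-v[1]-v[2]);ax/=np.linalg.norm(ax);ay=np.array([-ax[1],ax[0]])
print("c",c,"yaw",np.degrees(np.arctan2(ax[1],ax[0])))
loc=lambda p:np.round([(p[:2]-c)@ax,(p[:2]-c)@ay],4)
h=[back("top",390+a/7,255+b/7,.022)[:2] for a,b in((98,120),(215,85),(256,190),(135,238))]
print("foot c",np.mean(h,0),[round(float(np.linalg.norm(h[i]-h[i-1])),4) for i in range(4)])
print("edge angles",[round(float(np.degrees(np.arctan2(*(h[i]-h[i-1])[::-1]))),1) for i in range(4)])
print("neck",back("top",390+198/7,255+153/7,.056))
P=cloud("top",np.load("pics/top0d.npy"));im=cv2.imread("pics/top0.png")
hs=cv2.cvtColor(im,cv2.COLOR_BGR2HSV);m=((hs[...,0]<8)|(hs[...,0]>172))&(hs[...,1]>150)
m[:, :250]=0;m[:,300:]=0;m[:230]=0;m[270:]=0
ys,xs=np.nonzero(m);print("ball px",(xs.min()+xs.max())/2,(ys.min()+ys.max())/2,xs.ptp() if 0 else xs.max()-xs.min()+1)
b=back("top",(xs.min()+xs.max())/2,(ys.min()+ys.max())/2,.1);print("ball",b,loc(b))
imS=cv2.imread("pics/side0.png");hs=cv2.cvtColor(imS,cv2.COLOR_BGR2HSV);m=((hs[...,0]<8)|(hs[...,0]>172))&(hs[...,1]>150)
m[:210]=0;m[232:]=0;m[:,:290]=0;m[:,315:]=0
ys,xs=np.nonzero(m);b=back("side",(xs.min()+xs.max())/2,(ys.min()+ys.max())/2,.1);print("ball side",b,loc(b))
print("stop",loc(back("top",245+507/5,220+150/5,.048)),"steel l/r",loc(back("top",245+341/5,220+160/5,.048)),loc(back("top",245+375/5,220+160/5,.048)),"dark end",loc(back("top",245+400/5,220+160/5,.048)))
# depth profile of jaws in vice x
L=np.stack([(P[...,:2]-c)@ax,(P[...,:2]-c)@ay],-1)
s=(abs(L[...,1])<.025)&(abs(L[...,0])<.13)
bins=np.arange(-.11,.03,.003)
for bb in bins:
    q=s&(L[...,0]>=bb)&(L[...,0]<bb+.003);print(round(bb*1000),round(float(np.median(P[q][:,2])*1000)),end="; ")
PS=cloud("side",np.load("pics/side0d.npy"))
L=np.stack([(PS[...,:2]-c)@ax,(PS[...,:2]-c)@ay],-1)
s=(abs(L[...,1])<.025)
print()
for bb in bins:
    q=s&(L[...,0]>=bb)&(L[...,0]<bb+.003);print(round(bb*1000),round(float(np.median(PS[q][:,2])*1000)) if q.any() else None,end="; ")
# side-view checks
for a,b in((128,385),(120,290),(118,305)):pass
print()
for nm,X in(("neck",back("top",390+198/7,255+153/7,.056)),):print(nm,proj("side",X))
crop("pics/side0.png","pics/s_h.png",255,310,305,360,10)
```

```text
vice [[0.633, 0.1656], [0.642, -0.1073], [0.5547, -0.1078], [0.5443, 0.1606]] len 0.27312908862249935 0.26857486172911815 0.08878314263588674
c [0.59350755 0.02779111] yaw 92.05561453015535
foot c [ 0.53067715 -0.22957951] [0.0436, 0.0439, 0.0398, 0.0467]
edge angles [15.9, -73.8, -160.4, 111.0]
neck [ 0.5303919  -0.23069699  0.056     ]
ball px 273.5 250.0 16
ball [0.59276898 0.11636113 0.1       ] [ 0.0885 -0.0024]
ball side [0.59122195 0.11792096 0.1       ] [ 0.0902 -0.0009]
stop [-0.0856 -0.0013] steel l/r [-0.0039  0.0003] [-0.0206  0.001 ] dark end [-0.0329  0.0015]
-110 43; -107 50; -104 49; -101 50; -98 50; -95 50; -92 49; -89 50; -86 47; -83 31; -80 31; -77 32; -74 31; -71 31; -68 31; -65 33; -62 31; -59 31; -56 32; -53 32; -50 32; -47 31; -44 31; -41 32; -38 31; -35 31; -32 32; -29 50; -26 50; -23 49; -20 49; -17 51; -14 49; -11 50; -8 50; -5 47; -2 33; 1 43; 4 44; 7 33; 10 34; 13 40; 16 34; 19 35; 22 33; 25 34; 28 44; 
-110 40; -107 46; -104 48; -101 47; -98 47; -95 47; -92 48; -89 47; -86 46; -83 None; -80 None; -77 None; -74 None; -71 None; -68 32; -65 30; -62 29; -59 30; -56 30; -53 30; -50 30; -47 30; -44 30; -41 30; -38 29; -35 39; -32 37; -29 44; -26 47; -23 48; -20 48; -17 49; -14 49; -11 49; -8 49; -5 48; -2 47; 1 45; 4 45; 7 45; 10 45; 13 46; 16 46; 19 31; 22 31; 25 44; 28 33; 
neck (np.float64(278.4467559391011), np.float64(325.84652525956017))
```

View pics/s_h.png

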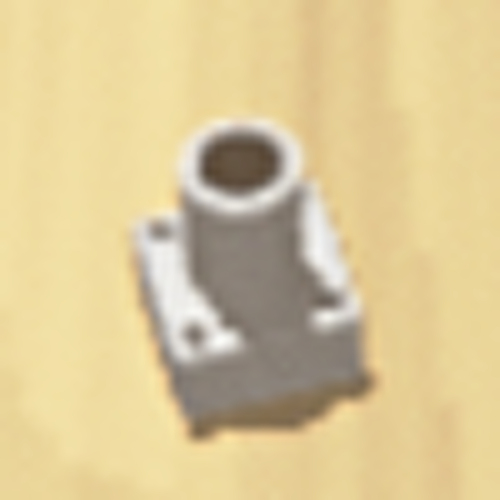

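The side picture puts the neck hole at (279,326), which matches the projection of the top-view estimate (278.4,325.8). Next I work out the tool axes and the moves.

```bash
cat >> h.py <<'E'
from scipy.spatial.transform import Rotation as Rn
def st(tgt=None,zdir=None):
    o=get_obs();R=Rn.from_quat(o["tool_rot"]).as_matrix();p=np.array(o["position"])
    print("t",round(float(o["clock"]),2),"p",np.round(p,4),"op",round(float(o["opening"]),4),"F",np.round(o["ft_force"],1),"T",np.round(o["torque"],3),"j",np.round(o["joint_positions"],2))
    print("toolx",np.round(R[:,0],3),"y",np.round(R[:,1],3),"z",np.round(R[:,2],3),"zang",round(float(np.degrees(np.arctan2(R[1,2],R[0,2]))),2))
    if tgt is not None: print("shift tool",np.round(R.T@(np.array(tgt)-p),4))
    return o,R,p
E
python3 - <<'E'
from h import *
st((.5305,-.230,.15))
# foot mask orientation
im=cv2.imread("pics/top0.png");hs=cv2.cvtColor(im,cv2.COLOR_BGR2HSV)
m=((hs[...,1]<60)&(hs[...,2]>90)).astype(np.uint8);m2=np.zeros_like(m);m2[260:295,398:432]=m[260:295,398:432]
P=cloud("top",np.load("pics/top0d.npy"))
ys,xs=np.nonzero(m2)
w=np.array([back("top",x,y,.022)[:2] for x,y in zip(xs,ys)])
print(len(w),cv2.minAreaRect((w*1000).astype(np.float32)))
print("green",back("top",390+380/7,255+415/7,.056))
E
```

```text
t 0.1 p [0.1613 0.5256 0.2049] op 0.0943 F [ 0.4  0.5 -0.1] T [ 0.018 -0.057 -0.027] j [ 1.21  0.3   1.52 -0.    1.32 -0.07]
toolx [ 0.956 -0.293 -0.   ] y [-0.    -0.001 -1.   ] z [ 0.293  0.956 -0.001] zang 72.94
shift tool [ 0.5747  0.0556 -0.6139]
254 ((531.2720336914062, -228.46058654785156), (44.1863899230957, 47.03431701660156), 15.442099571228027)
green [ 0.44031265 -0.2901869   0.056     ]
```

```bash
python3 -m creep '[[-0.3,0.041,0,-0.0438,0,0,0],[-0.3,0.041,0,-0.0438,0,0,0],[-0.3,0.041,0,-0.0438,0,0,0],[-0.3,0.041,0,-0.0438,0,0,0],[-0.3,0.041,0,-0.0438,0,0,0]]'
python3 -c "
from h import *
st((.5305,-.230,.12))"
```

```text
clock: 0.72
position: [0.2934, 0.2545, 0.2054]
tool_rot: [-0.699, 0.105, -0.105, 0.699]
ft_force: [1.3, -0.6, 1.1]
opening: 0.0611
t 0.72 p [0.2934 0.2545 0.2054] op 0.0611 F [ 1.3 -0.6  1.1] T [-0.008 -0.007 -0.012] j [ 0.62 -0.07  1.93 -0.    1.28 -0.65]
toolx [ 0.956 -0.293  0.   ] y [ 0. -0. -1.] z [0.293 0.956 0.   ] zang 72.96
shift tool [ 0.3686  0.0854 -0.3938]
```

```bash
python3 -m creep '[[-0.3,0.041,0,-0.0438,0,0,0],[-0.3,0.041,0,-0.0438,0,0,0],[-0.3,0.041,0,-0.0438,0,0,0],[-0.3,0.041,0,-0.0438,0,0,0],[-0.3,0.041,0.02,-0.0438,0,0,0]]'
python3 -m creep '[[-0.3,0.041,0.02,-0.0438,0,0,0],[-0.3,0.041,0.02,-0.0438,0,0,0],[-0.3,0.041,0.02,-0.0438,0,0,0],[-0.3,0.041,0,-0.0438,0,0,0],[-0.3,0,0,0,0,0,0]]'
python3 -c "
from h import *
st((.5305,-.230,.024))"
```

```text
clock: 1.35
position: [0.4256, -0.0147, 0.1864]
tool_rot: [-0.699, 0.104, -0.106, 0.699]
ft_force: [1.2, 1.5, -0.0]
opening: 0.0611
clock: 1.98
position: [0.5292, -0.2291, 0.125]
tool_rot: [-0.699, 0.107, -0.105, 0.699]
ft_force: [0.4, 1.0, -0.9]
opening: 0.0611
t 1.98 p [ 0.5292 -0.2291  0.125 ] op 0.0611 F [ 0.4  1.  -0.9] T [ 0.053 -0.062 -0.043] j [-0.47  0.43  1.53 -0.    1.18 -1.74]
toolx [ 0.955 -0.296 -0.002] y [-0.001  0.    -1.   ] z [0.296 0.955 0.   ] zang 72.76
shift tool [ 0.0017  0.101  -0.0004]
```

```bash
python3 -m creep '[[-0.3,0.0015,0.035,0,0,0,0],[-0.3,0,0.035,0,0,0,0],[-0.3,0,0.02,0,0,0,0],[-0.3,0,0.011,0,0,0,0],[-0.3,0,0,0,0,0,0]]'
python3 -c "
from h import *
st((.5305,-.230,.024))
for n in('side','top'):
    p,d=snapshot(n);cv2.imwrite('pics/%s1.png'%n,p[:,:,::-1])
crop('pics/side1.png','pics/s1c.png',230,270,330,370,6)"
```

```text
clock: 2.6
position: [0.5302, -0.2263, 0.0253]
tool_rot: [-0.699, 0.105, -0.105, 0.699]
ft_force: [-0.1, -0.8, -0.8]
opening: 0.0609
t 2.6 p [ 0.5302 -0.2263  0.0253] op 0.0609 F [-0.1 -0.8 -0.8] T [-0.026  0.005  0.02 ] j [-0.47  0.56  1.6   0.    0.98 -1.74]
toolx [ 0.956 -0.293 -0.001] y [-0.001  0.    -1.   ] z [0.293 0.956 0.   ] zang 72.96
shift tool [ 0.0014  0.0013 -0.0035]
```

View pics/s1c.png

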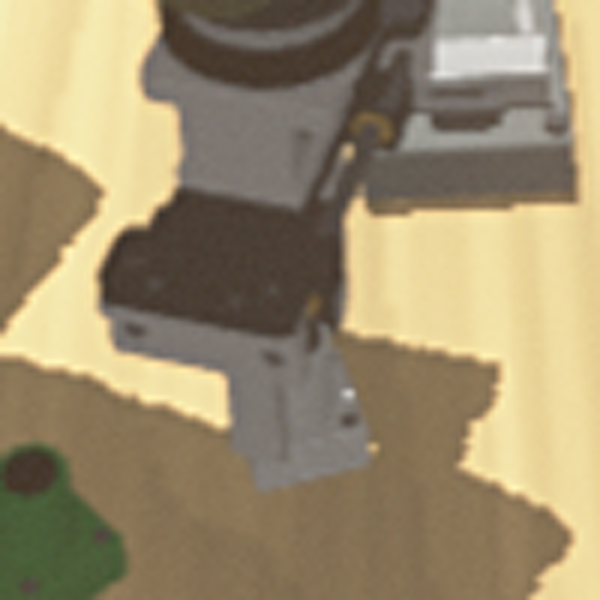

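The near finger hides the housing, and the fingers are clear of everything. I correct by 3 mm and close.

```bash
python3 -m creep '[[-0.3,0.001,0.001,-0.003,0,0,0],[0.6,0,0,0,0,0,0],[0.6,0,0,0,0,0,0],[0.6,0,0,0,0,0,0],[0.6,0,0,0,0,0,0]]'
python3 -c "
from h import *
st((.5305,-.230,.024))"
```

```text
clock: 3.32
position: [0.5305, -0.2299, 0.0244]
tool_rot: [-0.699, 0.105, -0.105, 0.699]
ft_force: [-0.4, 1.1, -0.4]
opening: 0.0277
t 3.33 p [ 0.5305 -0.2299  0.0244] op 0.0277 F [-0.4  1.1 -0.4] T [ 0.157 -0.018  0.014] j [-0.47  0.57  1.59  0.    0.98 -1.75]
toolx [ 0.956 -0.293  0.   ] y [ 0.  0. -1.] z [0.293 0.956 0.   ] zang 72.94
shift tool [ 0.      0.0004 -0.0001]
```

Gripped, with the opening at 27.7 mm against the 28 mm neck. Lifting and turning 14° clockwise.

```bash
python3 -m creep '[[1,0,-0.02,0,0,0,0],[1,0,-0.04,0,0,0,0],[1,0,-0.036,0,0,0.122,0],[1,0,0,0,0,0.122,0],[1,0,0,0,0,0,0]]'
python3 -c "
from h import *
st((.5955,-.030,.12))"
```

```text
clock: 3.95
position: [0.5303, -0.2298, 0.1203]
tool_rot: [-0.681, 0.189, -0.189, 0.681]
ft_force: [-0.2, 0.7, -2.0]
opening: 0.0272
t 3.95 p [ 0.5303 -0.2298  0.1203] op 0.0272 F [-0.2  0.7 -2. ] T [-0.078  0.004  0.001] j [-0.47  0.44  1.53  0.    1.17 -1.5 ]
toolx [ 0.857 -0.515 -0.   ] y [-0.  0. -1.] z [0.515 0.857 0.   ] zang 59.0
shift tool [-0.047   0.0003  0.2048]
```

```bash
python3 -m creep '[[1,-0.01,0,0.04,0,0,0],[1,-0.012,0,0.055,0,0,0],[1,-0.012,0,0.055,0,0,0],[1,-0.013,0,0.055,0,0,0],[1,0,0,0,0,0,0]]'
python3 -m creep '[[1,0,0.02,0,0,0,0],[1,0,0,0,0,0,0]]'
python3 -c "
from h import *
st((.5955,-.030,.058))
for n in('side','top'):
    p,d=snapshot(n);cv2.imwrite('pics/%s2.png'%n,p[:,:,::-1])
crop('pics/side2.png','pics/s2c.png',260,200,360,310,5)
crop('pics/top2.png','pics/t2c.png',245,210,385,300,5)"
```

```text
clock: 4.58
position: [0.5961, -0.0267, 0.1194]
tool_rot: [-0.682, 0.187, -0.186, 0.682]
ft_force: [-0.1, -1.2, -1.6]
opening: 0.0271
clock: 4.82
position: [0.5948, -0.0307, 0.0986]
tool_rot: [0.682, -0.19, 0.187, -0.681]
ft_force: [-0.7, 0.0, -1.4]
opening: 0.0273
t 4.83 p [ 0.5948 -0.0307  0.0986] op 0.0273 F [-0.7  0.  -1.4] T [0.055 0.018 0.037] j [-0.11  0.51  1.49 -0.    1.15 -1.14]
toolx [ 0.857 -0.515 -0.003] y [-0.004  0.    -1.   ] z [ 0.515  0.857 -0.002] zang 59.03
shift tool [0.0004 0.0406 0.001 ]
```

View pics/s2c.png

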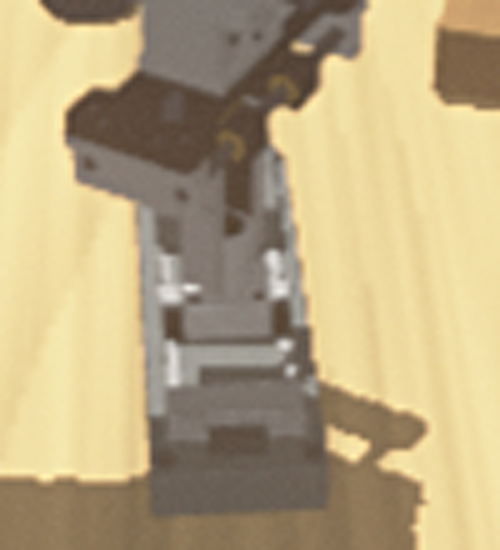

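View pics/t2c.png

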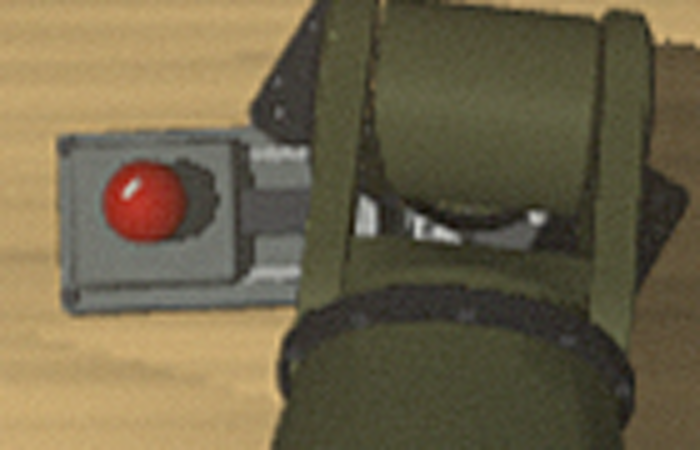

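The side view shows the housing in the gripper, parallel to the vice. Its lower front edge runs from (297,268) to (314,268). I check that against the expected position.

```bash
python3 -c "
from h import *
print(back('side',297.2,267.8,.0742),back('side',314,267.5,.0742))
# stop inner top edge in side0: crop(118..253,~383), rear edge
print('stop inner top edge',back('side',270+118/5,200+387/5,.0485),back('side',270+252/5,200+380/5,.0485))
print('jaw rubber top front edge',back('side',270+112/5,200+303/5,.0485),back('side',270+238/5,200+299/5,.0485))
print('jaw rubber foot',back('side',270+120/5,200+340/5,.03))
"
```

```text
[ 0.57490424 -0.0556787   0.0742    ] [ 0.61714123 -0.05605988  0.0742    ]
stop inner top edge [ 0.56529248 -0.06267325  0.0485    ] [ 0.63346769 -0.05986466  0.0485    ]
jaw rubber top front edge [0.56267033 0.00399761 0.0485    ] [0.62962836 0.00491248 0.0485    ]
jaw rubber foot [ 0.56646788 -0.00466904  0.03      ]
```

Side-camera figures agree: the housing centre is at y≈-0.034 and the gap's middle at about -0.033, so it is centred. Lowering.

```bash
python3 -m creep '[[1,0,0.02,0.001,0,0,0],[1,0,0.015,0,0,0,0],[1,0,0.005,0,0,0,0],[1,0,0,0,0,0,0]]'
python3 -m creep '[[1,0,0.002,0,0,0,0],[1,0,0.0015,0,0,0,0],[1,0,0.001,0,0,0,0],[1,0,0,0,0,0,0]]'
python3 -c "
from h import *
st((.5955,-.030,.0545))"
```

```text
clock: 5.42
position: [0.5965, -0.0293, 0.0605]
tool_rot: [0.681, -0.189, 0.189, -0.681]
ft_force: [0.5, 0.6, -2.0]
opening: 0.0274
clock: 5.92
position: [0.5964, -0.0292, 0.0559]
tool_rot: [0.681, -0.189, 0.189, -0.681]
ft_force: [0.5, 0.6, -1.4]
opening: 0.0277
t 5.92 p [ 0.5964 -0.0292  0.0559] op 0.0277 F [ 0.5  0.6 -1.4] T [0.014 0.02  0.025] j [-0.11  0.56  1.52 -0.    1.06 -1.14]
toolx [ 0.857 -0.516 -0.   ] y [-0. -0. -1.] z [ 0.516  0.857 -0.   ] zang 58.96
shift tool [-0.0004  0.0014 -0.0012]
```

```bash
python3 -m creep '[[1,0,0.001,-0.0007,0,0,0],[1,0,0.0005,0,0,0,0],[1,0,0,0,0,0,0]]'
python3 -c "
from h import *
st((.5955,-.030,.0545))"
```

```text
clock: 6.3
position: [0.5961, -0.0298, 0.0545]
tool_rot: [0.681, -0.189, 0.189, -0.681]
ft_force: [0.0, 0.5, -1.8]
opening: 0.0278
t 6.3 p [ 0.5961 -0.0298  0.0545] op 0.0278 F [ 0.   0.5 -1.8] T [ 0.015  0.127 -0.006] j [-0.11  0.56  1.52 -0.    1.06 -1.14]
toolx [ 0.857 -0.516  0.   ] y [ 0. -0. -1.] z [ 0.516  0.857 -0.   ] zang 58.96
shift tool [-0.0004 -0.     -0.0004]
```

```bash
python3 -m creep '[[1,0,0.0007,0,0,0,0],[1,0,0.0005,0,0,0,0],[1,0,0,0,0,0,0]]'
python3 -c "
from h import *
st()"
```

```text
clock: 6.68
position: [0.5962, -0.0299, 0.0544]
tool_rot: [0.681, -0.189, 0.189, -0.681]
ft_force: [-7.0, 0.8, 12.0]
opening: 0.0278
t 6.67 p [ 0.5962 -0.0299  0.0544] op 0.0278 F [-7.   0.8 12. ] T [-0.08   1.309  0.018] j [-0.11  0.56  1.52 -0.    1.06 -1.14]
toolx [ 0.857 -0.516  0.001] y [ 0. -0. -1.] z [0.516 0.857 0.   ] zang 58.96
```

It is on the floor, with 12 N upward at the expected height. I ease off, release, rise and look.

```bash
python3 -m creep '[[1,0,-0.001,0,0,0,0],[-0.3,0,0,0,0,0,0],[-0.3,0,0,0,0,0,0],[-0.3,0,0,0,0,0,0]]'
python3 -m creep '[[-0.3,0,-0.015,0,0,0,0],[-0.3,0,-0.04,0,0,0,0],[-0.3,0,-0.06,0,0,0,0],[-0.3,-0.03,-0.02,0.03,0,0,0],[-0.3,-0.05,0,0.03,0,0,0]]'
python3 -c "
from h import *
st((.592,.117,.16))
for n in('side','top'):
    p,d=snapshot(n);cv2.imwrite('pics/%s3.png'%n,p[:,:,::-1]);np.save('pics/%s3d.npy'%n,d)
crop('pics/side3.png','pics/s3c.png',260,200,360,310,5)
crop('pics/top3.png','pics/t3c.png',245,210,385,300,5)"
```

```text
clock: 7.18
position: [0.5961, -0.0298, 0.0541]
tool_rot: [0.681, -0.189, 0.189, -0.681]
ft_force: [0.2, 0.0, -0.3]
opening: 0.0539
clock: 7.8
position: [0.5591, 0.0634, 0.1921]
tool_rot: [-0.681, 0.188, -0.191, 0.682]
ft_force: [0.7, 0.7, -0.6]
opening: 0.061
t 7.8 p [0.5591 0.0634 0.1921] op 0.061 F [ 0.7  0.7 -0.6] T [-0.027 -0.003 -0.058] j [ 0.05  0.34  1.5   0.    1.3  -0.98]
toolx [ 0.856 -0.517  0.004] y [ 0.004  0.    -1.   ] z [0.517 0.856 0.003] zang 58.86
shift tool [0.0004 0.0322 0.0628]
```

View pics/s3c.png

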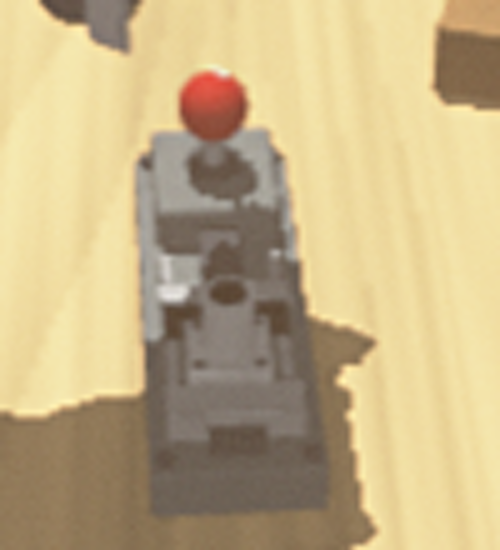

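View pics/t3c.png

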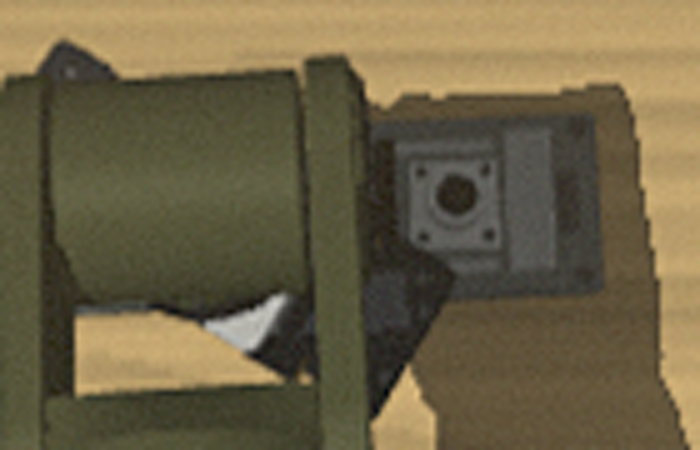

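The housing stands upright and square between the jaws. In the top crop its foot spans x 408–502, with gaps on both sides. Now to the ball.

```bash
python3 -m creep '[[-0.5,0,0,0.031,0,0,0],[-0.5,0.0005,0,0.032,0,0,0],[-0.5,0,0.02,0,0,0,0],[-0.5,0,0.01,0,0,0,0],[-0.5,0,0,0,0,0,0]]'
python3 -c "
from h import *
st((.592,.117,.081))"
```

```text
clock: 8.52
position: [0.5912, 0.1161, 0.1591]
tool_rot: [0.681, -0.19, 0.189, -0.681]
ft_force: [1.2, 0.1, 0.0]
opening: 0.0709
t 8.53 p [0.5912 0.1161 0.1591] op 0.0709 F [1.2 0.1 0. ] T [-0.053  0.016  0.014] j [ 0.13  0.46  1.42 -0.    1.27 -0.9 ]
toolx [ 0.856 -0.516 -0.001] y [-0.001 -0.    -1.   ] z [ 0.516  0.856 -0.001] zang 58.93
shift tool [0.0002 0.0781 0.0012]
```

```bash
python3 -m creep '[[-0.5,0,0.03,0.001,0,0,0],[-0.5,0,0.03,0,0,0,0],[-0.5,0,0.012,0,0,0,0],[-0.5,0,0.006,0,0,0,0],[-0.5,0,0,0,0,0,0]]'
python3 -m creep '[[-0.5,0,0,0,0,0,0]]'
python3 -c "
from h import *
st((.592,.117,.081))
for n in('side','top'):
    p,d=snapshot(n);cv2.imwrite('pics/%s4.png'%n,p[:,:,::-1])
crop('pics/side4.png','pics/s4c.png',260,160,360,280,5)
crop('pics/top4.png','pics/t4c.png',225,200,365,300,5)"
```

```text
clock: 9.15
position: [0.5923, 0.1174, 0.082]
tool_rot: [-0.681, 0.189, -0.19, 0.681]
ft_force: [-0.6, 1.2, 0.3]
opening: 0.0704
clock: 9.28
position: [0.5924, 0.1175, 0.0822]
tool_rot: [-0.681, 0.189, -0.19, 0.682]
ft_force: [-0.4, 0.3, 0.3]
opening: 0.0703
t 9.28 p [0.5924 0.1175 0.0822] op 0.0703 F [-0.4  0.3  0.3] T [-0.007  0.002  0.021] j [ 0.14  0.54  1.48 -0.    1.12 -0.89]
toolx [ 0.857 -0.516  0.001] y [ 0.001  0.    -1.   ] z [0.516 0.857 0.001] zang 58.96
shift tool [-0.0001  0.0012 -0.0006]
```

View pics/s4c.png

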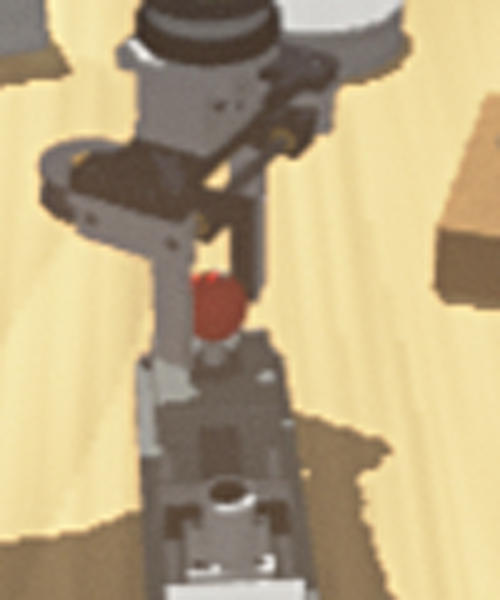

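View pics/t4c.png

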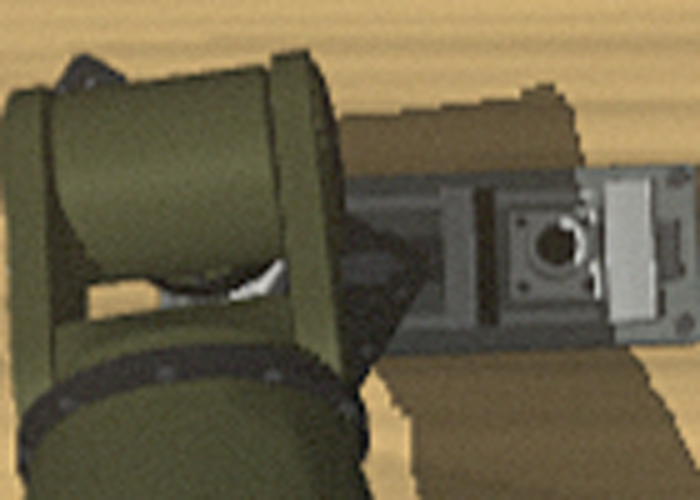

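Both pictures show the fingers straddling the ball. In the top crop the foot spans 508–602, the rubber edge is at about 495 and the stop at about 606. That leaves 8–11 mm of free travel, so contact should come after about 1.15–1.55 rad. Closing.

```bash
python3 -m creep '[[-0.5,0,0.001,0,0,0,0],[1,0,0,0,0,0,0],[1,0,0,0,0,0,0],[1,0,0,0,0,0,0],[1,0,0,0,0,0,0]]'
python3 -c "
from h import *
st((.592,.117,.081))"
```

```text
clock: 10.0
position: [0.5918, 0.1172, 0.0802]
tool_rot: [0.681, -0.189, 0.189, -0.681]
ft_force: [-1.3, -2.0, 1.6]
opening: 0.039
t 10.0 p [0.5918 0.1172 0.0802] op 0.039 F [-1.3 -2.   1.6] T [-0.339  0.27  -0.023] j [ 0.14  0.54  1.49 -0.    1.11 -0.89]
toolx [ 0.857 -0.516 -0.   ] y [-0. -0. -1.] z [ 0.516  0.857 -0.   ] zang 58.96
shift tool [ 0.0003 -0.0008 -0.0001]
```

```bash
cat > q.py <<'E'
from h import *
o=get_obs();R=Rn.from_quat(o["tool_rot"]).as_matrix()
print("t %.2f zang %.2f op %.4f"%(o["clock"],np.degrees(np.arctan2(R[1,2],R[0,2])),o["opening"]),"p",np.round(o["position"],4),"F",np.round(o["ft_force"],1),"T",np.round(o["torque"],3),"j6eff %.3f"%o["effort"][5])
E
python3 -m creep '[[1,0,0,0,0,0.08,0],[1,0,0,0,0,0.08,0]]'; python3 q.py
python3 -m creep '[[1,0,0,0,0,0.08,0]]'>/dev/null; python3 q.py
python3 -m creep '[[1,0,0,0,0,0.08,0]]'>/dev/null; python3 q.py
python3 -m creep '[[1,0,0,0,0,0.08,0]]'>/dev/null; python3 q.py
```

```text
clock: 10.25
position: [0.5919, 0.1175, 0.0802]
tool_rot: [-0.664, 0.244, -0.244, 0.664]
ft_force: [-0.3, 0.6, -0.1]
opening: 0.0387
t 10.25 zang 49.65 op 0.0387 p [0.5919 0.1175 0.0802] F [-0.3  0.6 -0.1] T [ 0.031 -0.055  0.129] j6eff -1.229
t 10.38 zang 45.07 op 0.0388 p [0.592  0.1176 0.0802] F [ 0.3  1.3 -0.5] T [ 0.204 -0.193  0.145] j6eff -1.202
t 10.50 zang 40.49 op 0.0383 p [0.5921 0.1177 0.0802] F [ 2.   2.4 -0.8] T [ 0.269 -0.398  0.177] j6eff -1.199
t 10.62 zang 35.90 op 0.0384 p [0.5922 0.1178 0.0802] F [ 3.3  2.7 -1.5] T [ 0.375 -0.573  0.163] j6eff -1.197
```

Turning torque is about 0.15 N m, which matches the drag, so there is no slip. Continuing.

```bash
python3 -m creep '[[1,0,0,0.0004,0,0.08,0]]'>/dev/null; python3 q.py
python3 -m creep '[[1,0,0,0.0002,0,0.08,0]]'>/dev/null; python3 q.py
python3 -m creep '[[1,0,0,0,0,0.08,0]]'>/dev/null; python3 q.py
python3 -m creep '[[1,0,0,0,0,0.08,0]]'>/dev/null; python3 q.py
python3 -m creep '[[1,0,0,0,0,0.08,0]]'>/dev/null; python3 q.py
python3 -c "
from h import *
for n in('side','top'):
    p,d=snapshot(n);cv2.imwrite('pics/%s5.png'%n,p[:,:,::-1])
crop('pics/side5.png','pics/s5c.png',260,160,360,280,5)
crop('pics/top5.png','pics/t5c.png',225,200,365,300,5)"
```

```text
t 10.75 zang 31.32 op 0.0390 p [0.5924 0.1179 0.0802] F [ 0.1 -0.4  0.2] T [ 0.056 -0.025  0.128] j6eff -1.212
t 10.88 zang 26.73 op 0.0387 p [0.5925 0.1179 0.0802] F [0.7 0.  0.1] T [ 0.063 -0.122  0.133] j6eff -1.204
t 11.00 zang 22.15 op 0.0389 p [0.5926 0.118  0.0802] F [ 2.2  1.  -1.6] T [ 0.182 -0.386  0.163] j6eff -1.198
t 11.12 zang 17.57 op 0.0385 p [0.5928 0.118  0.0802] F [ 3.1  1.2 -1.8] T [ 0.241 -0.615  0.153] j6eff -1.197
t 11.25 zang 12.98 op 0.0386 p [0.5929 0.118  0.0802] F [ 5.   1.8 -3.6] T [ 0.242 -0.821  0.16 ] j6eff -1.195
```

View pics/t5c.png

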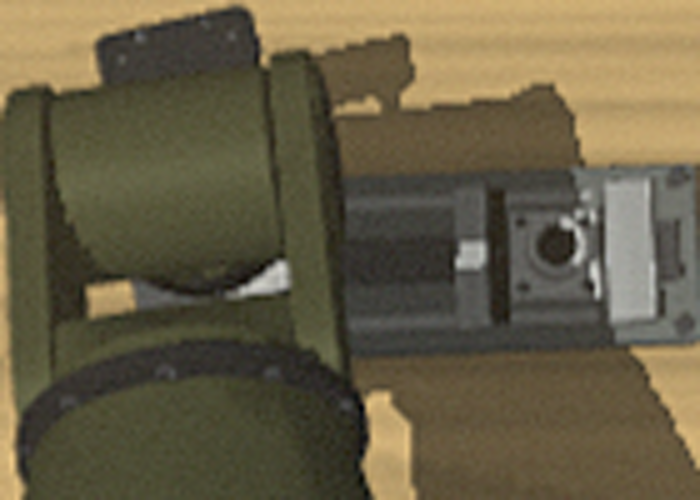

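View pics/s5c.png

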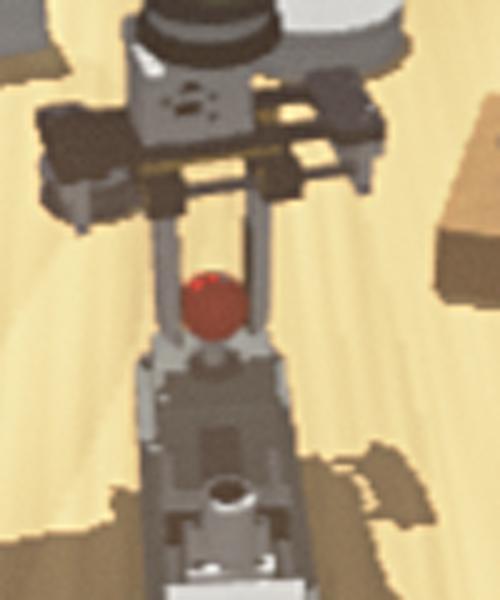

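The jaw has moved about 6 mm. Its rubber edge is at about 505 against the foot's edge at 508, so it nearly touches, and the far side still has about 2 mm. I continue with smaller steps, relieving the side force for clean torque readings.

```bash
python3 -m creep '[[1,0,0,0.0006,0,0.06,0]]'>/dev/null; python3 q.py
python3 -m creep '[[1,0,0,0.0001,0,0.04,0]]'>/dev/null; python3 q.py
python3 -m creep '[[1,0,0,0.0001,0,0.04,0]]'>/dev/null; python3 q.py
python3 -m creep '[[1,0,0,0.0001,0,0.04,0]]'>/dev/null; python3 q.py
python3 -m creep '[[1,0,0,0.0001,0,0.04,0]]'>/dev/null; python3 q.py
```

```text
t 11.47 zang 9.73 op 0.0389 p [0.5931 0.1181 0.0802] F [0.  0.8 0.6] T [0.023 0.064 0.143] j6eff -1.322
t 11.60 zang 7.41 op 0.0386 p [0.5931 0.1181 0.0802] F [ 1.9  0.2 -0.3] T [ 0.157 -0.161  0.108] j6eff -0.376
t 11.72 zang 5.14 op 0.0389 p [0.5932 0.1181 0.0802] F [ 0.8  1.1 -0.1] T [ 0.091 -0.159  0.106] j6eff -0.523
t 11.85 zang 2.84 op 0.0391 p [0.5933 0.1181 0.0802] F [0.1 1.1 0.6] T [ 0.119 -0.086  0.13 ] j6eff -0.528
t 11.97 zang 0.55 op 0.0388 p [0.5933 0.1181 0.0802] F [ 0.4  1.1 -0.3] T [ 0.078 -0.027  0.129] j6eff -0.529
```

```bash
for i in 1; do python3 -m creep '[[1,0,0,0.0001,0,0.04,0]]'>/dev/null; python3 q.py; done
python3 -m creep '[[1,0,0,0.0001,0,0.04,0]]'>/dev/null; python3 q.py
python3 -m creep '[[1,0,0,0.0001,0,0.04,0]]'>/dev/null; python3 q.py
python3 -m creep '[[1,0,0,0.0001,0,0.04,0]]'>/dev/null; python3 q.py
python3 -c "
from h import *
p,d=snapshot('top');cv2.imwrite('pics/top6.png',p[:,:,::-1])
crop('pics/top6.png','pics/t6c.png',305,220,365,280,10)"
```

```text
t 12.10 zang -1.74 op 0.0388 p [0.5934 0.1181 0.0802] F [-0.5  1.  -0.2] T [ 0.073 -0.06   0.178] j6eff -0.529
t 12.22 zang -4.03 op 0.0385 p [0.5935 0.1181 0.0802] F [-0.5  0.6  0.5] T [ 0.067 -0.011  0.115] j6eff -0.530
t 12.35 zang -6.32 op 0.0389 p [0.5936 0.1181 0.0802] F [-0.9  0.7 -0.4] T [ 0.082 -0.003  0.207] j6eff -0.530
t 12.47 zang -8.61 op 0.0386 p [0.5936 0.1181 0.0802] F [-0.6  1.1 -0.3] T [0.072 0.059 0.143] j6eff -0.530
```

View pics/t6c.png

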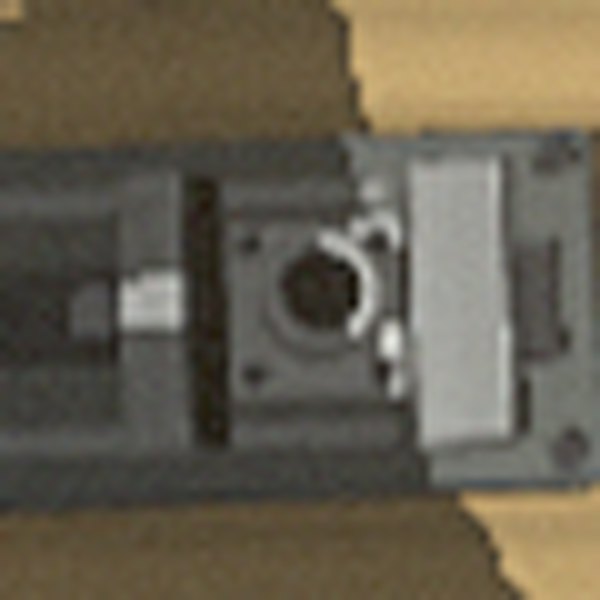

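Torque noise is about ±0.04 N m, so I will average several readings. The picture shows the rubber at the foot (225/228) and the stop at 410 against the foot's far edge at about 402, leaving about 1.5 mm.

```bash
python3 -m creep '[[1,0,0,0,0,0.02,0]]'>/dev/null; python3 q.py
python3 -m creep '[[1,0,0,0,0,0.02,0]]'>/dev/null; python3 q.py
python3 -m creep '[[1,0,0,0,0,0.02,0]]'>/dev/null; python3 q.py
python3 -m creep '[[1,0,0,0,0,0.02,0]]'>/dev/null; python3 q.py
python3 -m creep '[[1,0,0,0,0,0.02,0]]'>/dev/null; python3 q.py
python3 -m creep '[[1,0,0,0,0,0.02,0]]'>/dev/null; python3 q.py
```

```text
t 12.65 zang -9.73 op 0.0384 p [0.5937 0.1181 0.0802] F [-0.8  1.6  0.3] T [0.115 0.164 0.147] j6eff -0.274
t 12.78 zang -10.95 op 0.0389 p [0.5937 0.1181 0.0802] F [-0.5  1.9  0.8] T [0.176 0.069 0.175] j6eff -0.240
t 12.90 zang -12.14 op 0.0389 p [0.5938 0.118  0.0802] F [-0.6  1.8  0.1] T [0.208 0.101 0.119] j6eff -0.217
t 13.03 zang -13.29 op 0.0387 p [0.5938 0.118  0.0802] F [-0.4  2.1 -0.4] T [0.267 0.074 0.077] j6eff -0.207
t 13.15 zang -14.45 op 0.0389 p [0.5938 0.118  0.0802] F [-0.   1.4  0.6] T [ 0.31  -0.055  0.197] j6eff -0.201
t 13.28 zang -15.60 op 0.0388 p [0.5939 0.118  0.0802] F [1.3 2.2 0.8] T [ 0.278 -0.051  0.093] j6eff -0.198
```

```bash
python3 -m creep '[[1,0,0,0,0,0.02,0]]'>/dev/null; python3 q.py
python3 -m creep '[[1,0,0,0,0,0.02,0]]'>/dev/null; python3 q.py
python3 -m creep '[[1,0,0,0,0,0.02,0]]'>/dev/null; python3 q.py
python3 -m creep '[[1,0,0,0,0,0.02,0]]'>/dev/null; python3 q.py
python3 -m creep '[[1,0,0,0,0,0.02,0]]'>/dev/null; python3 q.py
python3 -c "
from h import *
p,d=snapshot('top');cv2.imwrite('pics/top7.png',p[:,:,::-1])
crop('pics/top7.png','pics/t7c.png',305,220,365,280,10)"
```

```text
t 13.40 zang -16.75 op 0.0387 p [0.5939 0.118  0.0802] F [ 1.7  1.6 -0.3] T [ 0.334 -0.155  0.185] j6eff -0.196
t 13.53 zang -17.89 op 0.0392 p [0.5939 0.118  0.0802] F [ 1.9  3.6 -1.2] T [ 0.324 -0.353  0.162] j6eff -0.195
t 13.65 zang -19.04 op 0.0391 p [0.5939 0.1179 0.0802] F [ 3.1  2.  -1.5] T [ 0.401 -0.472  0.134] j6eff -0.193
t 13.78 zang -20.19 op 0.0385 p [0.5939 0.1179 0.0802] F [ 3.8  2.2 -1. ] T [ 0.332 -0.614  0.153] j6eff -0.192
t 13.90 zang -21.33 op 0.0387 p [0.594  0.1179 0.0802] F [ 3.7  2.  -1.9] T [ 0.289 -0.765  0.134] j6eff -0.190
```

View pics/t7c.png

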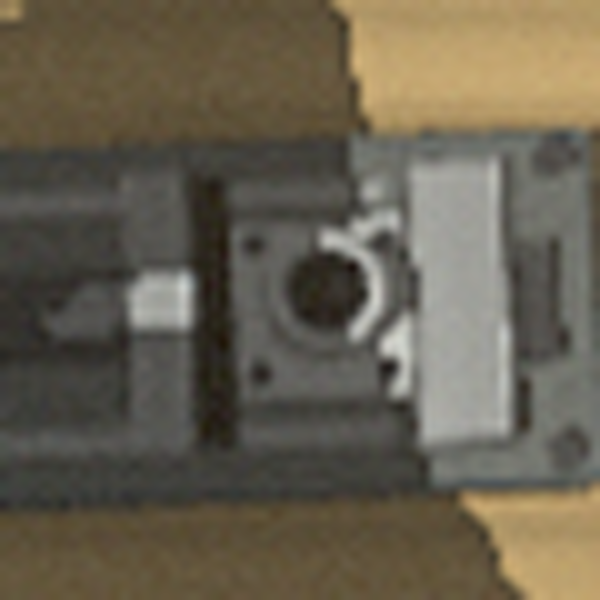

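The housing has slid with the jaw to within about half a millimetre of the stop: its hole moved from 318 to 326 and the foot's edge is at about 408. This grasp has used 1.40 rad, so I regrasp. The side-force pattern agrees with the top camera's ball centre (.593,.1164), so I re-centre there.

```bash
python3 -m creep '[[-0.5,0,0,0,0,0,0],[-0.5,0,0,0,0,0,0],[-0.5,0,0,0,0,0,0],[-0.5,0,0,0,0,-0.15,0],[-0.5,0,0,0,0,-0.17,0]]'>/dev/null; python3 q.py
python3 -m creep '[[-0.5,0,0,0,0,-0.17,0],[-0.5,0,0,0,0,-0.17,0],[-0.5,0,0,0,0,-0.17,0],[-0.5,0,0,0,0,-0.17,0],[-0.5,0,0,0,0,0,0]]'>/dev/null; python3 -c "
from h import *
st((.593,.1164,.081))"
```

```text
t 14.57 zang -2.62 op 0.0706 p [0.5937 0.1179 0.0802] F [-0.4  0.6 -0.3] T [-0.063  0.012  0.021] j6eff 3.075
t 15.2 p [0.5937 0.1179 0.0802] op 0.0705 F [-1.1 -0.4 -0.2] T [-0.025  0.026 -0.027] j [ 0.14  0.55  1.48 -0.    1.12 -0.49]
toolx [ 0.587 -0.809 -0.   ] y [-0. -0. -1.] z [ 0.809  0.587 -0.   ] zang 35.98
shift tool [ 0.0008 -0.0008 -0.0014]
```

```bash
python3 -m creep '[[-0.5,0.0008,-0.0006,-0.0014,0,0,0],[1,0,0,0,0,0,0],[1,0,0,0,0,0,0],[1,0,0,0,0,0,0],[1,0,0,0,0,0,0]]'>/dev/null; python3 q.py
python3 -m creep '[[1,0,0,0,0,0.02,0]]'>/dev/null; python3 q.py
python3 -m creep '[[1,0,0,0,0,0.02,0]]'>/dev/null; python3 q.py
python3 -m creep '[[1,0,0,0,0,0.02,0]]'>/dev/null; python3 q.py
python3 -m creep '[[1,0,0,0,0,0.01,0]]'>/dev/null; python3 q.py
python3 -m creep '[[1,0,0,0,0,0.01,0]]'>/dev/null; python3 q.py
python3 -m creep '[[1,0,0,0,0,0.01,0]]'>/dev/null; python3 q.py
```

```text
t 15.82 zang 36.02 op 0.0390 p [0.5932 0.1165 0.0808] F [ 0.8 -0.5 -0.5] T [-0.001 -0.024  0.   ] j6eff -0.012
t 15.95 zang 34.84 op 0.0386 p [0.5932 0.1165 0.0808] F [ 1.4  0.6 -1.1] T [ 0.056 -0.16   0.119] j6eff -0.400
t 16.07 zang 33.67 op 0.0387 p [0.5931 0.1165 0.0808] F [0.6 0.7 0.2] T [-0.    -0.243  0.201] j6eff -0.187
t 16.20 zang 32.52 op 0.0387 p [0.5931 0.1165 0.0808] F [ 1.   0.5 -1. ] T [ 0.137 -0.235  0.208] j6eff -0.154
t 16.32 zang 31.98 op 0.0389 p [0.5932 0.1165 0.0808] F [ 1.4  0.5 -0.9] T [ 0.156 -0.215  0.184] j6eff 0.135
t 16.45 zang 31.42 op 0.0388 p [0.5932 0.1165 0.0808] F [ 1.5  1.3 -1. ] T [ 0.155 -0.33   0.167] j6eff 0.035
t 16.57 zang 30.85 op 0.0387 p [0.5931 0.1165 0.0808] F [ 1.9  1.5 -2. ] T [ 0.224 -0.396  0.213] j6eff 0.032
```

Torque has risen to about 0.195 N m against about 0.14 when free, so the pinch is starting. I go on in 0.01 rad steps (about 1.1 N each).

```bash
python3 -m creep '[[1,0,0,0.0001,0,0.01,0]]'>/dev/null; python3 q.py
python3 -m creep '[[1,0,0,0.0001,0,0.01,0]]'>/dev/null; python3 q.py
python3 -m creep '[[1,0,0,0,0,0.005,0]]'>/dev/null; python3 q.py
python3 -m creep '[[1,0,0,0,0,0.005,0]]'>/dev/null; python3 q.py
python3 -m creep '[[1,0,0,0,0,0.005,0]]'>/dev/null; python3 q.py
```

```text
t 16.70 zang 30.28 op 0.0387 p [0.5932 0.1165 0.0808] F [ 0.5  1.2 -0.1] T [ 0.139 -0.183  0.241] j6eff 0.036
t 16.82 zang 29.70 op 0.0387 p [0.5932 0.1165 0.0808] F [-0.2  1.4  0.4] T [ 0.042 -0.048  0.265] j6eff 0.044
t 16.95 zang 29.43 op 0.0392 p [0.5932 0.1165 0.0808] F [ 1.3  0.2 -0.5] T [ 0.079 -0.006  0.216] j6eff 0.191
t 17.07 zang 29.15 op 0.0386 p [0.5932 0.1165 0.0808] F [-1.   0.9 -0.5] T [-0.005  0.029  0.208] j6eff 0.141
t 17.20 zang 28.86 op 0.0389 p [0.5932 0.1165 0.0808] F [ 0.2  1.5 -0.4] T [0.019 0.092 0.233] j6eff 0.139
```

Fitting the rise with the known stiffness gives about 0.235–0.24 N m now, 0.095–0.10 over free turning, so about 14 N. I stop here, release, lift and look.

```bash
python3 -m creep '[[-0.5,0,0,0,0,0,0],[-0.5,0,0,0,0,0,0],[-0.5,0,0,0,0,0,0],[-0.5,0,-0.02,0,0,0,0],[-0.5,0,-0.04,0,0,0,0]]'>/dev/null; python3 q.py
python3 -m creep '[[-0.5,0,-0.05,0,0,0,0],[-0.5,-0.03,-0.03,-0.02,0,0,0],[-0.5,-0.05,0,0.03,0,0,0],[-0.5,-0.05,0,0.03,0,0,0],[-0.5,-0.05,0,0.03,0,0,0]]'; python3 q.py
python3 -c "
from h import *
for n in('side','top'):
    p,d=snapshot(n);cv2.imwrite('pics/%s8.png'%n,p[:,:,::-1]);np.save('pics/%s8d.npy'%n,d)
crop('pics/top8.png','pics/t8c.png',305,220,365,280,10)
crop('pics/side8.png','pics/s8c.png',260,200,360,310,5)"
```

```text
t 17.82 zang 28.87 op 0.0705 p [0.5925 0.1165 0.1401] F [ 0.7 -0.2 -0.1] T [-0.024  0.04   0.013] j6eff -0.002
clock: 18.45
position: [0.5675, 0.3097, 0.2211]
tool_rot: [-0.609, 0.36, -0.36, 0.609]
ft_force: [-0.6, -0.8, 0.9]
opening: 0.0702
t 18.45 zang 28.86 op 0.0702 p [0.5675 0.3097 0.2211] F [-0.6 -0.8  0.9] T [-0.087 -0.027  0.007] j6eff -1.348
```

View pics/t8c.png

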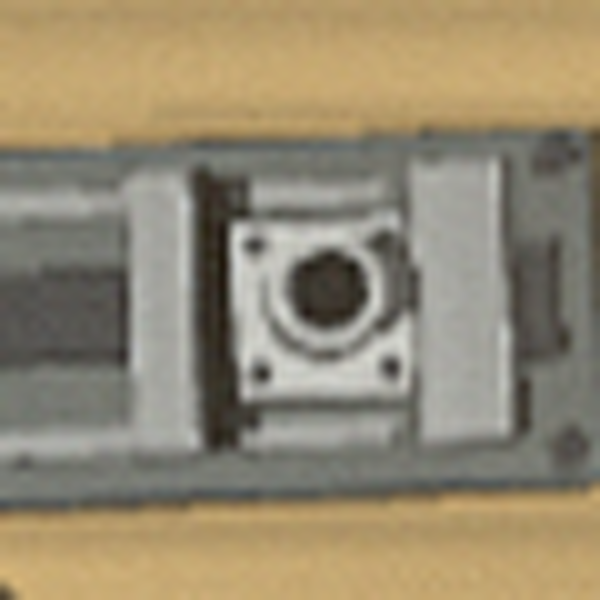

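View pics/s8c.png

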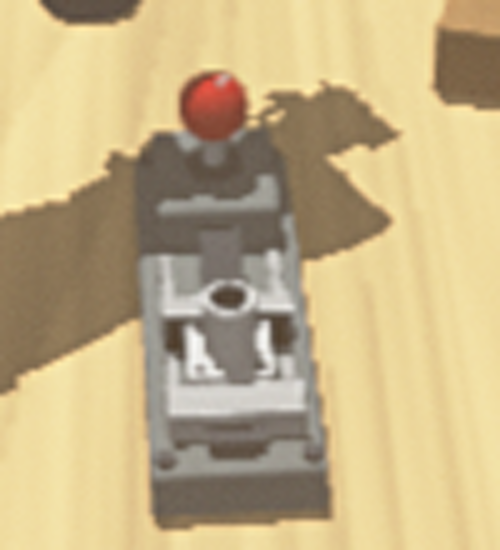

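View pics/top8.png

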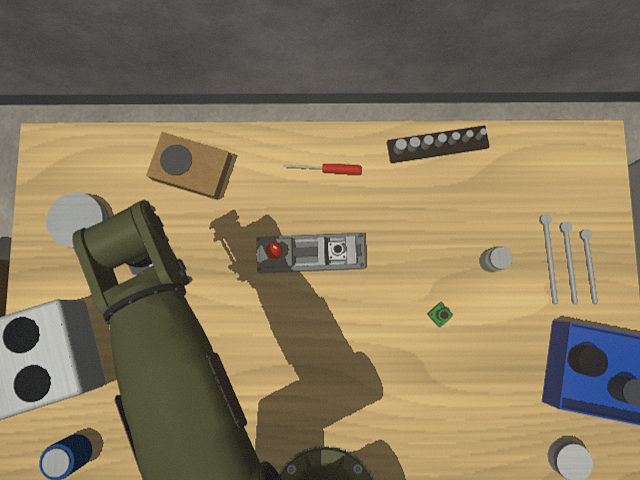

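The top view shows the housing upright and square. Its foot spans 232–410, flush against the rubber and the stop at 413. The jar (495,258), the screwdriver and the green look-alike (440,314) sit at their old pixels, and the arm is clear. The arm hides the pulley in the top view, so I check it from the side.

```bash
python3 -m creep '[[-0.5,0,0,0,0,0,0],[-0.5,0,0,0,0,0,0]]'; python3 -c "
from h import *
a=cv2.imread('pics/side0.png').astype(int);b=cv2.imread('pics/side8.png').astype(int);d=abs(a-b).max(-1)
for n,(x0,y0,x1,y1) in dict(pulley=(264,184,292,206),jar=(280,380,320,440),sd=(376,245,400,300)).items(): print(n,np.median(d[y0:y1,x0:x1]),(d[y0:y1,x0:x1]>40).mean())
n=back('top',305+32.7,220+28.8,.086);print('neck',n)
P=cloud('top',np.load('pics/top8d.npy'));print('top z',np.median(P[244:247,336:340,2]), np.median(P[240:260,336:340,2]))
crop('pics/side8.png','pics/s8p.png',255,175,305,215,10)"
```

```text
clock: 18.8
position: [0.5679, 0.3068, 0.221]
tool_rot: [0.609, -0.36, 0.36, -0.609]
ft_force: [0.3, 0.2, 0.1]
opening: 0.0705
pulley 3.0 0.0
jar 4.0 0.0
sd 4.0 0.0
neck [ 0.59640974 -0.03502876  0.086     ]
top z 0.08772726125772948 0.08477246413380574
```

View pics/s8p.png

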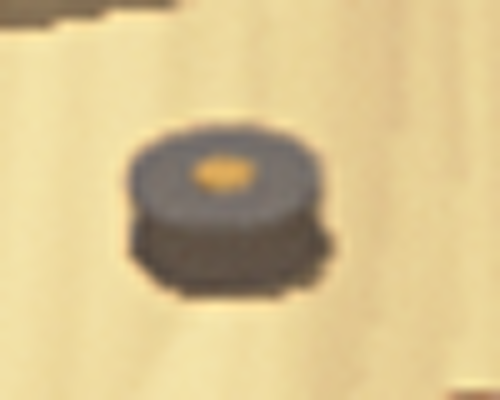

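The pulley, jar and screwdriver are unchanged. The neck top is at about 0.086 m and the housing axis at own x ≈ -66 mm, both as they should be. Handing in.

```bash
python3 -c "
from bench import *
print(sign_off())"
```

```text
the job is handed in; nothing more can be done
None
```

The housing stands neck up on the vice floor, pinched between the jaws at an estimated 14 N. I handed the job in at about 19 s; no verdict was reported.

I turned the knob clockwise about 1.53 rad over two grasps. I stopped when the averaged torque was about 0.235–0.24 N m, against about 0.14 N m when turning freely.

**Last checks:**
- **Housing:** it is upright and square, with its foot against the stop. The neck top is about 86 mm above the bench and the axis is at own x of about -66 mm.
- **Bystanders:** the jar, pulley and screwdriver look unchanged from the start in the side picture. The green look-alike is where it was in the top picture.
- **Robot:** the gripper is open and well clear, and the wrist force reads about zero.

**Where the checks disagreed:**
- **Clamping force:** single torque readings scattered by about ±0.04 N m, so the force is an average good to about ±2 N. A rougher estimate from how far the rubber compressed in the pictures gave 9–14 N; both are within the 7–28 N allowed.
- **Camera offset:** the side camera read positions about 2–3 mm off from the top camera, within what the calibration allows.

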